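# Clamp and close a carton on the packing bench

## Task

Slide the blue-handled clamp along its track so that its sprung rubber pad pushes the open carton square against the steel backstop and keeps it firmly pressed there, its spring about half compressed and the carton not crushed, and let go of it. Then close the carton: first fold the plain inner flap (robot side) down flat, then the longer green-striped outer flap down flat over it. Leave the carton clamped, and leave the other things on the bench alone.

Things in the scene. Friction and masses are not known exactly. Their poses are not given: they have to be found in the camera images.
- station: fixed plywood board of the packing clamp, 220 mm (x) by 580 mm (y), top 20 mm above the bench, origin on the bench. The clamp's track runs along its y, at its x = 0; the clamp is at its -y end, the backstop at its +y end, the carton between them.
- stop_slot (a point): middle, on the board's top, of the 40 mm within which the backstop's face may lie along the board's y (20 mm either way); axes of the board. The backstop, a fixed grey steel plate 150 mm wide, 20 mm thick, 75 mm high, is not measured itself: its place changes from run to run and must be found by feel or by eye.
- clamp: sliding clamp with its pad: slides along the board's y, its origin from 300 to 30 mm on the -y side of the board's; stays where it is left, own friction about 10 N. Board's axes; origin on the board's top under the handle's middle. It must keep pressing the carton with more than 4.5 N once let go (pad in by 12 mm or more; 15 to 25 is right); more than 22 N crushes it.
- pad_reach (a point): point fixed to the clamp, 130 mm to +y of its origin, 34 mm above the board: the face of the unloaded rubber pad (100 mm wide, 8 to 73 mm above the board) is within 10 mm of it either way along y, set by a screw: fixed in a run, not measured. The pad's spring gives 30 mm at 0.4 N per mm, from zero, then bottoms hard; its orange plunger shows 33 mm bare unloaded, 3 mm bottomed.
- clamp_grip (a point): point to grip in the clamp's handle, an upright blue block 60 mm (x) by 30 mm (y), from 25 to 100 mm above the board: on its centre line, 80 mm above the board's top. The rod from handle to pad stays below 50 mm, the clamp's foot below 25 mm above the board
- carton: loose open cardboard carton, 120 mm (x) by 160 mm (y) by 100 mm high, walls 4 mm, about 0.35 kg with its goods; it drags on the board with 1 to 3 N. Origin at the centre of its underside, on the board, its y roughly along the board's y. The end flaps are already folded in; two long flaps stand open, 154 mm along y, 3 mm thick.
- inner_flap (a joint): angle of the plain inner flap, 70 mm deep, hinged along the carton's -x top edge (the robot's side): 0 is flat closed, 1.57 upright, about 2 leaning outward to -x; it stays where it is left (stiff crease, about 0.05 N m)
- outer_flap (a joint): angle of the outer flap, 90 mm deep, with a green stripe near its free edge, hinged along the carton's +x top edge: 0 is flat closed on top of the inner flap, 1.57 upright, about 2 leaning outward to +x; it stays where it is left (stiff crease, about 0.05 N m)
- inner_crease (a point): middle of the inner flap's hinge line (carton's -x top edge, 100 mm above the board); its axes are the carton's, the hinge line is its y
- outer_crease (a point): middle of the outer flap's hinge line (carton's +x top edge, 104.5 mm above the board); its axes are the carton's, the hinge line is its y
- tape_roll: bystander, leave alone: roll of amber tape lying flat, 100 mm across, 45 mm high; origin at the centre of its underside
- mug: bystander, leave alone: white mug, 80 mm across, 90 mm high; origin at the centre of its underside
- parcel: bystander, leave alone: small closed brown parcel 90 x 110 x 60 mm; origin at the centre of its underside
- spray_can: bystander, leave alone: red can, 60 mm across, 170 mm high; origin at the centre of its underside
- screwdriver: bystander, leave alone: screwdriver, 200 mm long, lying; origin at the centre of its underside
- pipe_end: bystander, leave alone: black pipe offcut standing on end, 60 mm across, 120 mm high; origin at the centre of its underside
Mind the look-alikes: they are no part of the job. What is shaped like the carton but purple is not meant.

How it is judged:
By the outcome, as a careful person would: the job done as asked, in the order asked, and still so for the second after the job is handed in, with the robot touching nothing.
It also fails if it takes over 70 s, if anything falls off the work surface, if the arm or the gripper's body presses on something with over 40 N, if the wrist force passes 120 N, or if a joint passes its speed limit or range.

## Robot

A 7-joint arm with a two-finger parallel gripper is mounted at the origin on the work surface. World frame = base frame: x ahead of the robot, y to its left, z up, the work surface at z = 0. Lengths are in m, angles in rad, forces in N, time in s.
With the tool pointing down it reaches from about 0.4 to 0.85 m from the base axis. Payload 4.5 kg.
Tool frame: the origin (TCP) lies between the finger pads; the fingertips stand 19 mm ahead of it and the grasp point (between the pads) is the TCP; z points along the fingers, y is the line along which they close (so a half turn about z gives the same grasp; the last joint's range is limited). The gripper opens to 88 mm and grips with 3 to 60 N. Pads are 18 mm wide; open, the fingers measure 123 mm over their backs; the gripper's body (75 mm by 187 mm) begins 45 mm behind the grasp point.
Start: joints at [1.194, 0.689, -0.195, 1.565, 0.157, 0.902, -0.215], TCP at [0.25, -0.573, 0.258] pointing down, gripper open.
Joint ranges: [-3.01, 3.01], [-0.46, 2.08], [-1.47, 1.51], [0.13, 2.56], [-1, 4.14], [0.04, 2.09], [-2.66, 2.66]. Speed limits (rad/s): [2.57, 2.57, 3.14, 3.14, 3.14, 3.14, 3.14].

## Interface

Orientations are given as a rotation vector (axis times angle).
In Python, from bench import * gives the robot as it stands.
- The arm moves only by the tool play_rows, never from a script. Its argument "motion" is a list that holds one entry, the list of rows, each a list of 7 numbers: the shift along the tool's x, y, z in mm, then the turn, a rotation vector about the tool's x, y, z in degrees, then the gripper command: -1 is fully open, 1 is shut, values between are in proportion. A call has 1 to 12 rows; each row shifts and turns the commanded pose from where the row before left it, along the tool's axes as they then stand; what a row does not reach is not made up. A row lasts 1/12 s, in which the tool goes at most 41.7 mm and 7.16 degrees, less where a joint would pass 70% of its speed; a pose out of reach is approached as far as the arm can. A call with a gripper value outside its range is refused whole. The fingers move at their own pace and stop on an object; "newtons" is the grip in N (left out, the last holds). Time passes only in rows, so rows that do not move let the fingers close. It gives the time, the measured TCP pose, the force, the opening and the grip force at its end, in the units of the state.
- state(): the state, without advancing time (a new reading comes with each control period).
- capture(name): name is "scene" or "top" or "wrist"; returns a dict with "pixels" (420x560x3 uint8, red, green, blue), "z_map" (420x560 float32, m along the optical axis (not along the pixel's ray), 0 where there is no reading), "intrinsics" (3x3 intrinsics, pixels), "xyz" and "orientation" of the camera in the world. Camera axes: x right, y down, z forward; pixel columns grow to the right and rows downward; lengths in m; the calibration is good to about 2 mm. The wrist camera is an equidistant fisheye: a pixel r from the principal point sees the ray r / f radians off the axis. A picture is of the moment at which its call begins.
- finish_job(): hands the job in; it is judged then, once.
The state is a dict: "time_s": time; "q": joint angles; "joint_velocities": joint speeds; "joint_efforts": joint torques, N m; "tool_pos": TCP position; "tcp_rot": TCP orientation; "ft_force": force on the tool from outside, world axes, zero at the start; "ft_torque": the same for the moment, N m; "gripper_width": finger opening in m; "gripper_force": force on a finger pad.
Only numpy, scipy, OpenCV 4.12 (cv2) and the standard library are available. Lean on these libraries where they do the work, as an engineer would, in place of code of your own. Each camera call takes 0.05 s, during which the arm holds its last target. There are 200 camera calls.

## Working session

There is one attempt and no reset: what is moved stays moved. The work goes in short steps, Python scripts to look and compute and a tool call to move; the robot and the scene stay as the last step left them, time stands still between calls to the robot, and variables do not carry over. Pictures are saved under pics/ and viewed, at most 10 in all, crops included, and the job is handed in when it is done.

Besides the shell and the picture viewer there is one more tool, called after "Call:" as name(argument=value, ...), one argument or row to a line, values as JSON. play_rows: Moves the arm, as the interface text tells. Its arguments: {"type":"object","properties":{"motion":{"type":"array"},"newtons":{"type":"number"}},"required":["motion"]}

```bash
mkdir -p pics; cat > h.py <<'E'
from bench import *
import numpy as np, cv2
from scipy.spatial.transform import Rotation as R
def Rm(o):
    o=np.array(o,float)
    if o.shape==(3,3): return o
    return R.from_rotvec(o).as_matrix() if o.size==3 else R.from_quat(o).as_matrix()
def cloud(c):
    K=np.array(c["intrinsics"]);z=c["z_map"];v,u=np.mgrid[:z.shape[0],:z.shape[1]]
    P=np.stack([(u-K[0,2])/K[0,0]*z,(v-K[1,2])/K[1,1]*z,z],-1)
    P=P@Rm(c["orientation"]).T+np.array(c["xyz"]);P[z==0]=np.nan
    return P
def save(c,n): cv2.imwrite("pics/"+n,c["pixels"][:,:,::-1])
E
python3 - <<'E'
from h import *
s=state();print({k:np.round(v,3).tolist() for k,v in s.items()})
for n in("scene","top"):
    c=capture(n);save(c,n+"0.png");np.savez(n+"0.npz",**{k:np.array(v) for k,v in c.items()})
    print(n,c["xyz"],c["orientation"],c["intrinsics"])
E
```

```text
{'time_s': 0.0, 'q': [1.194, 0.69, -0.194, 1.566, 0.157, 0.902, -0.215], 'joint_velocities': [0.0, 0.0, -0.001, -0.002, 0.002, -0.0, -0.002], 'joint_efforts': [-0.001, -52.757, -1.267, -15.343, -0.053, 0.007, 0.0], 'tool_pos': [0.249, -0.572, 0.257], 'tcp_rot': [-3.074, -0.641, 0.001], 'ft_force': [-0.34, 0.614, 0.315], 'ft_torque': [-0.008, -0.036, 0.039], 'gripper_force': 0.0, 'gripper_width': 0.088}
scene [1.31877309 0.34015929 0.99158634] [-1.43881482 -2.10403767  0.91672818] [[468.19169733   0.         280.86581054]
 [  0.         468.19169733 203.9704096 ]
 [  0.           0.           1.        ]]
top [ 0.37799529 -0.03398741  1.77184581] [-2.18874726  2.17225987 -0.04514025] [[519.32232807   0.         284.08267739]
 [  0.         519.32232807 206.80267071]
 [  0.           0.           1.        ]]
```

View pics/scene0.png

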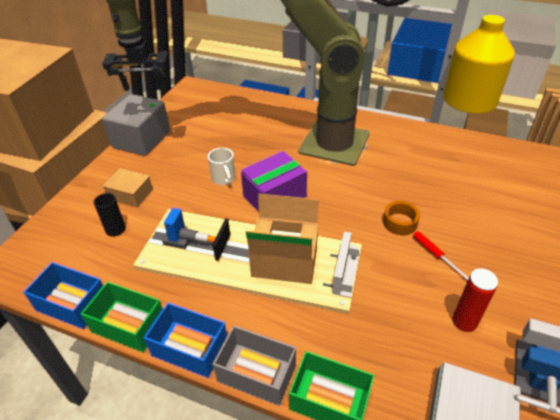

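View pics/top0.png

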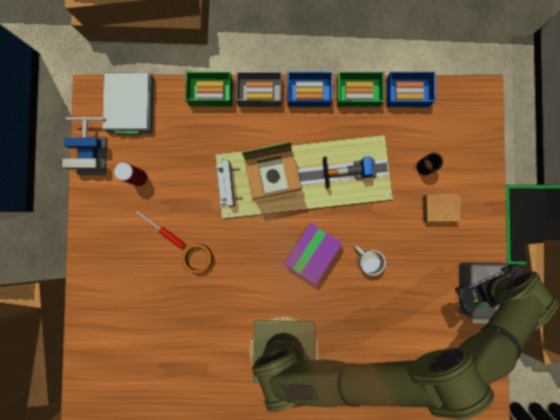

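The open brown carton is at top (273,178) / scene (283,245). The closed purple box with a green stripe, top (313,255), is the look-alike. The clamp's blue handle is at top (368,167), the steel backstop at top (226,183), with the mug at (371,262) and the pipe at (430,162). Next I measure them and confirm with one crop.

```bash
python3 - <<'E'
from h import *
c=dict(np.load("top0.npz"));P=cloud(c);px=c["pixels"]
hsv=cv2.cvtColor(px,cv2.COLOR_RGB2HSV)
reg=np.zeros(px.shape[:2],bool);reg[130:222,205:400]=1
Z=P[...,2]
print("bench z",np.nanmedian(Z[300:320,330:400]))
b=reg&(Z>.008)&(Z<.032)
print("board hsv",hsv[155,310],hsv[200,350])
pts=P[reg&(Z>.012)][:,:2]
m=reg&(Z>.012); m=cv2.morphologyEx(m.astype(np.uint8),cv2.MORPH_OPEN,np.ones((3,3)))>0
lab=cv2.connectedComponents(m.astype(np.uint8))[1];m=lab==lab[200,350]
bm=m&(Z<.03)
rect=cv2.minAreaRect((P[bm][:,:2]*1000).astype(np.float32));print("board rect",rect,np.nanmedian(Z[bm]))
cv=cv2.boxPoints(rect);print(cv)
blue=reg&(hsv[...,0]>100)&(hsv[...,0]<125)&(hsv[...,1]>130)
print("blue",blue.sum(),np.nanmedian(Z[blue]))
t=blue&(Z>.1);print("handle",t.sum(),cv2.minAreaRect((P[t][:,:2]*1000).astype(np.float32)))
# carton wall tops
crop=px[125:225,205:405];crop=cv2.resize(crop,(800,400),interpolation=cv2.INTER_CUBIC)
s=dict(np.load("scene0.npz"));cs=cv2.resize(s["pixels"][185:310,130:370],(384,200),interpolation=cv2.INTER_CUBIC)
z=cv2.applyColorMap(np.clip((np.nan_to_num(Z[125:225,205:405]))*1200,0,255).astype(np.uint8),cv2.COLORMAP_JET)[...,::-1]
o=np.zeros((600,800,3),np.uint8);o[:400]=crop;o[400:,:384]=cs;o[400:,400:]=cv2.resize(z,(400,200))
cv2.imwrite("pics/crop0.png",o[...,::-1])
E
```

```text
bench z -0.000801226594211224
board hsv [ 32  98 184] [ 33  97 186]
board rect ((590.94189453125, -63.498931884765625), (220.7159423828125, 580.6888427734375), 6.825036525726318) 0.01955359015145608
[[ 446.86206  211.67332]
 [ 515.8699  -364.9006 ]
 [ 735.0217  -338.6712 ]
 [ 666.0139   237.90274]]
blue 197 0.11667815321617092
handle 162 ((613.1110229492188, -267.7579650878906), (56.20465850830078, 28.789522171020508), 6.955512046813965)
```

View pics/crop0.png

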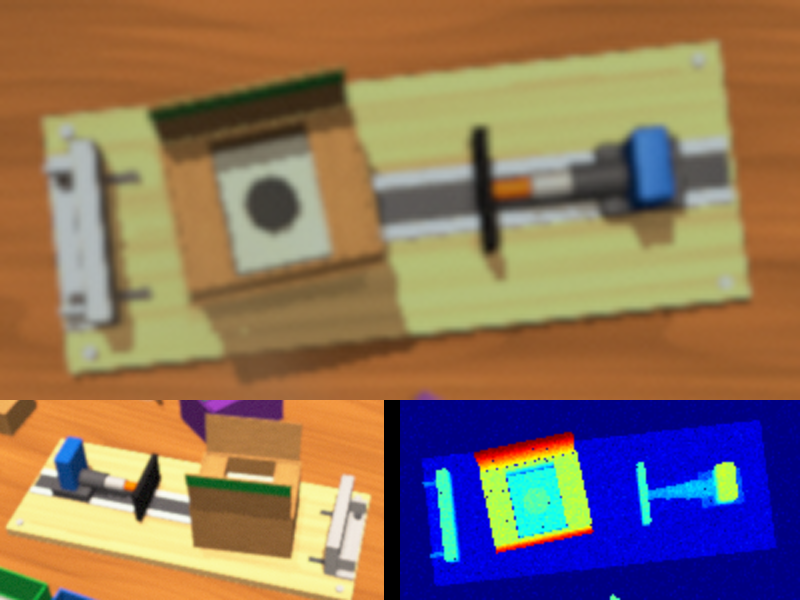

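The crop confirms the brown open carton at crop (270,200), skewed a few degrees on the board. The inner flap is on the robot side and the outer green-striped flap at the top. The steel stop is at crop (95,230), the black pad at (485,190) and the blue handle at (650,165).

```bash
cat >> h.py <<'E'
BC=np.array([590.9,-63.5]);A=np.deg2rad(6.83);BX=np.array([np.cos(A),np.sin(A)]);BY=np.array([-np.sin(A),np.cos(A)])
def toB(P): # world m -> board mm (x,y,z over bench)
    d=P[...,:2]*1000-BC
    return np.stack([d@BX,d@BY,P[...,2]*1000],-1)
def toW(x,y): return BC+x*BX+y*BY
E
python3 - <<'E'
from h import *
c=dict(np.load("top0.npz"));B=toB(cloud(c));hsv=cv2.cvtColor(c["pixels"],cv2.COLOR_RGB2HSV)
def ins(x0,x1,y0,y1,z0,z1): return (B[...,0]>x0)&(B[...,0]<x1)&(B[...,1]>y0)&(B[...,1]<y1)&(B[...,2]>z0)&(B[...,2]<z1)
pc=lambda m,i:np.round(np.nanpercentile(B[m][:,i],[0,3,25,50,75,97,100]),1)
st=ins(-110,110,180,300,70,120);print("stop",st.sum(),pc(st,0),pc(st,1),pc(st,2))
pad=ins(-70,70,-115,-40,75,100);print("pad",pad.sum(),pc(pad,0),pc(pad,1),pc(pad,2))
h=ins(-60,60,-260,-150,105,130);print("handle",h.sum(),pc(h,0),pc(h,1),pc(h,2))
for z0,z1 in((105,126),(126,240)):
    k=ins(-130,160,-50,180,z0,z1);r=cv2.minAreaRect(B[k][:,:2].astype(np.float32));print("carton",z0,k.sum(),r)
    print(pc(k,0),pc(k,1))
k=ins(-130,0,-50,180,130,240);print("inner",k.sum(),pc(k,0),pc(k,1),pc(k,2))
k=ins(0,160,-50,180,130,240);print("outer",k.sum(),pc(k,0),pc(k,1),pc(k,2))
print("grip W",toW(0,np.nanmedian(B[h][:,1])))
s=dict(np.load("scene0.npz"));B=toB(cloud(s))
for n,a in dict(stop=(-110,110,180,300,70,120),stopface=(-70,70,180,300,30,85),pad=(-70,70,-115,-40,75,100),handle=(-60,60,-260,-150,105,130)).items():
    m=ins(*a);print("scene",n,m.sum(),pc(m,0),pc(m,1),pc(m,2))
E
```

```text
stop 331 [-75.  -70.8 -36.9   2.5  38.7  69.2  75.2] [180.2 184.  242.5 248.2 254.1 259.5 260.6] [ 70.6  74.8  90.3  93.9  96.6 114.8 119.4]
pad 121 [-50.3 -47.4 -26.6  -1.9  22.5  45.5  48.8] [-80.4 -79.9 -76.9 -73.5 -70.6 -68.1 -67.3] [75.6 79.8 88.5 90.7 93.9 97.3 98.7]
handle 182 [-30.4 -29.1 -15.6  -0.8  14.1  28.   29.9] [-221.  -219.9 -212.8 -205.6 -197.9 -192.  -191. ] [105.5 108.8 115.5 118.  120.9 125.4 129.1]
carton 105 997 ((6.8675994873046875, 100.91671752929688), (125.95684051513672, 159.80059814453125), 5.211758613586426)
[-61.6 -54.8 -26.4   6.4  39.6  67.   75.3] [ 17.1  23.9  43.1  92.6 157.1 175.9 179.9]
carton 126 680 ((5.4897613525390625, 100.86927795410156), (156.40391540527344, 158.27322387695312), 5.0559797286987305)
[-78.9 -72.8 -51.4  70.5  76.3  84.5  88.5] [ 17.9  31.   64.8 103.3 141.4 174.8 180. ]
inner 165 [-78.9 -76.2 -69.7 -65.2 -60.5 -51.9 -43.8] [ 17.9  21.2  54.9  92.7 130.3 165.4 169.8] [130.2 132.9 151.  169.6 185.1 191.9 196. ]
outer 472 [57.8 62.7 69.7 73.9 78.5 85.1 88.5] [ 31.9  35.9  68.4 105.9 143.2 175.5 180. ] [130.  132.3 154.7 178.8 202.8 214.1 222.1]
grip W [ 615.35032275 -267.63739055]
scene stop 516 [-78.6 -68.7 -22.2  21.8  56.4  74.3  76. ] [180.1 182.  244.6 250.7 256.9 261.7 261.9] [ 70.1  75.   94.1  96.3  97.9 110.2 119.9]
scene stopface 374 [-67.4 -61.2 -55.   17.5  58.7  63.7  69.9] [180.  181.2 261.7 269.1 279.7 287.6 288.8] [30.  30.2 33.3 45.6 56.8 81.  84.7]
scene pad 215 [-50.8 -45.6 -20.6   5.5  31.5  49.   50.6] [-79.1 -78.2 -73.8 -69.2 -67.6 -66.2 -65.6] [75.4 76.7 85.5 92.8 94.6 97.2 98.4]
scene handle 253 [-30.7 -26.2 -10.9   5.2  22.4  29.5  31.6] [-220.8 -217.8 -209.5 -200.8 -192.7 -189.5 -188.5] [105.  106.7 115.3 119.9 122.1 124.2 125.2]
```

Call:
play_rows(
  motion=[
    [[0,0,0,0,0,5.58,-1],[0,0,0,0,0,5.58,-1],[0,0,0,0,0,5.58,-1],[30,-20,0,0,0,0,-1],[34,-22,0,0,0,0,-1],[34,-22,0,0,0,0,-1],[34,-22,0,0,0,0,-1],[34,-22,0,0,0,0,-1],[34,-22,0,0,0,0,-1],[34,-22,0,0,0,0,-1],[34,-22,0,0,0,0,-1],[34,-22,0,0,0,0,-1]],
  ],
  newtons=40,
)

```text
time_s: 1.1
tool_pos: [0.5273, -0.3409, 0.2574]
tcp_rot: [-3.136, -0.186, 0.001]
ft_force: [0.8, -0.4, 0.4]
gripper_width: 0.0882
gripper_force: 0.0
```

Call:
play_rows(
  motion=[
    [[34,-22,0,0,0,0,-1],[34,-22,0,0,0,0,-1],[15,-10,0,0,0,0,-1],[0,0,0,0,0,0,-1]],
  ],
)

```text
time_s: 1.43
tool_pos: [0.6068, -0.2722, 0.2569]
tcp_rot: [-3.131, -0.201, -0.004]
ft_force: [0.8, 1.3, 0.7]
gripper_width: 0.0881
gripper_force: 0.0
```

```bash
cat >> h.py <<'E'
def rel(x,y,z,yaw=None):
    s=state();T=R.from_rotvec(s["tcp_rot"]).as_matrix();p=np.array(s["tool_pos"])
    B=toB(p);w=np.append(toW(x,y),z)-p*1000
    print("t",s["time_s"],"board",np.round(B,1),"tool delta",np.round(T.T@w,1),"F",np.round(s["ft_force"],1),"toolx yaw rel board",np.round(np.rad2deg(np.arctan2(T[1,0],T[0,0])-A),2),"tilt",np.round(T[:,2],3),"w",s["gripper_width"])
E
python3 -c "
from h import *
rel(0,-205.5,100)"
```

```text
t 1.4333 board [  -9.  -209.1  256.9] tool delta [  8.6  -2.9 156.9] F [0.8 1.3 0.7] toolx yaw rel board 0.5 tilt [ 0.003  0.005 -1.   ] w 0.08807724752977894
```

Call:
play_rows(
  motion=[
    [[8,-3,20,0,0,0.5,-1],[0,0,34,0,0,0,-1],[0,0,34,0,0,0,-1],[0,0,34,0,0,0,-1],[0,0,25,0,0,0,-1],[0,0,10,0,0,0,-1],[0,0,0,0,0,0,-1],[0,0,0,0,0,0,1],[0,0,0,0,0,0,1],[0,0,0,0,0,0,1],[0,0,0,0,0,0,1],[0,0,0,0,0,0,1]],
  ],
  newtons=40,
)

```text
time_s: 2.43
tool_pos: [0.6106, -0.2756, 0.1021]
tcp_rot: [3.136, 0.172, 0.003]
ft_force: [0.4, -0.3, 1.2]
gripper_width: 0.057
gripper_force: 0.0
```

```bash
python3 -c "
from h import *
rel(0,-205.5,100);print(state()['gripper_force'])
rel(0,-70,100)"
```

```text
t 2.4333 board [  -5.7 -212.9  102.1] tool delta [ 5.6 -7.5  2.1] F [ 0.4 -0.3  1.2] toolx yaw rel board -0.53 tilt [ 0.002 -0.001 -1.   ] w 0.05696746274971596
0.0
t 2.4333 board [  -5.7 -212.9  102.1] tool delta [   4.4 -143.     1.9] F [ 0.4 -0.3  1.2] toolx yaw rel board -0.53 tilt [ 0.002 -0.001 -1.   ] w 0.05696746274971596
```

Call:
play_rows(
  motion=[
    [[0,0,0,0,0,0,1],[0,0,0,0,0,0,1],[0,0,0,0,0,0,1],[0,0,0,0,0,0,1],[0,0,0,0,0,0,1]],
  ],
)

```text
time_s: 2.85
tool_pos: [0.6096, -0.2697, 0.101]
tcp_rot: [-3.129, -0.177, 0.004]
ft_force: [-4.1, 8.6, 6.4]
gripper_width: 0.0299
gripper_force: 39.9
```

```bash
python3 -c "
from h import *
rel(0,-205.5,100);print(state()['gripper_force'])
c=capture('top');B=toB(cloud(c));save(c,'t1.png')
rel(0,-205.5,100)"
```

```text
t 2.85 board [  -6.  -206.9  101. ] tool delta [ 6.  -1.4  1. ] F [-4.1  8.6  6.4] toolx yaw rel board -0.35 tilt [-0.003  0.008 -1.   ] w 0.02994363706233088
39.94164628791623
t 2.9 board [  -6.  -206.9  101. ] tool delta [ 6.  -1.5  1. ] F [-3.5  9.1  7.8] toolx yaw rel board -0.34 tilt [-0.003  0.008 -1.   ] w 0.02967092230709243
```

Call:
play_rows(
  motion=[
    [[0,-6,0,0,0,0,1],[0,-12,0,0,0,0,1],[0,-14,0,0,0,0,1],[0,-14,0,0,0,0,1],[0,-14,0,0,0,0,1],[0,-12,0,0,0,0,1],[0,-12,0,0,0,0,1],[0,-12,0,0,0,0,1],[0,-12,0,0,0,0,1],[0,-12,0,0,0,0,1],[0,-8,0,0,0,0,1],[0,-2,0,0,0,0,1]],
  ],
)

```text
time_s: 3.9
tool_pos: [0.5954, -0.1506, 0.1009]
tcp_rot: [3.13, 0.17, 0.001]
ft_force: [0.1, -11.3, -1.5]
gripper_width: 0.03
gripper_force: 40.2
```

Call:
play_rows(
  motion=[
    [[0,-4,0,0,0,0,1],[0,-4,0,0,0,0,1],[0,-4,0,0,0,0,1],[0,-2,0,0,0,0,1],[0,0,0,0,0,0,1]],
  ],
)

```text
time_s: 4.32
tool_pos: [0.594, -0.1383, 0.1009]
tcp_rot: [3.129, 0.167, 0.001]
ft_force: [0.9, -10.8, -0.9]
gripper_width: 0.0295
gripper_force: 40.2
```

```bash
cat >> h.py <<'E'
def look(nm):
    o=np.zeros((600,800,3),np.uint8)
    for n in("top","scene"):
        c=capture(n);px=c["pixels"];save(c,nm+n+".png");B=toB(cloud(c));np.save(nm+n+".npy",B)
        for k,a in dict(stop=(-65,65,225,275,80,110),pad=(-60,60,-30,95,83,100),handle=(-30,30,-200,-15,110,125)).items():
            m=np.all((B>[a[0],a[2],a[4]])&(B<[a[1],a[3],a[5]]),-1)
            if k=="handle": 
                h=cv2.cvtColor(px,cv2.COLOR_RGB2HSV);m&=(h[...,0]>100)&(h[...,0]<125)&(h[...,1]>130)
            if m.sum()>5: print(n,k,m.sum(),np.round(np.percentile(B[m][:,1],[3,25,50,75,97]),1))
        if n=="top": o[:400]=cv2.resize(px[125:225,205:405],(800,400),interpolation=cv2.INTER_CUBIC)
        else: o[400:,:384]=cv2.resize(px[185:310,130:370],(384,200),interpolation=cv2.INTER_CUBIC); o[400:,400:]=cv2.resize(px[190:290,180:380],(400,200),interpolation=cv2.INTER_CUBIC)
    cv2.imwrite("pics/"+nm+".png",o[...,::-1])
E
python3 -c "
from h import *
rel(0,-38.5,100);look('a')"
```

```text
t 4.3167 board [ -5.9 -74.6 100.9] tool delta [  5.4 -36.2   0.6] F [  0.9 -10.8  -0.9] toolx yaw rel board -0.71 tilt [ 0.001 -0.008 -1.   ] w 0.029490089182953025
top stop 262 [240.3 244.2 249.4 254.7 259.6]
top pad 110 [45.1 47.7 50.9 53.8 56.3]
scene stop 338 [242.4 247.  252.1 257.3 261.7]
scene pad 22 [46.6 47.  48.4 80.4 93.8]
scene handle 148 [-87.4 -80.5 -72.9 -65.3 -58.8]
```

Call:
play_rows(
  motion=[
    [[0,-5,0,0,0,0,1],[0,-6,0,0,0,0,1],[0,-6,0,0,0,0,1],[0,-5,0,0,0,0,1],[0,-2,0,0,0,0,1],[0,0,0,0,0,0,1]],
  ],
)

```text
time_s: 4.92
tool_pos: [0.5911, -0.1141, 0.1009]
tcp_rot: [3.13, 0.167, -0.0]
ft_force: [-0.8, -10.8, -0.1]
gripper_width: 0.0294
gripper_force: 40.2
```

```bash
python3 -c "
from h import *
rel(0,-40,100);look('b')"
```

```text
t 4.9167 board [ -5.8 -50.3 100.9] tool delta [  5.7 -10.4   0.8] F [ -0.8 -10.8  -0.1] toolx yaw rel board -0.71 tilt [ 0.    -0.008 -1.   ] w 0.029448401330226297
top stop 211 [234.4 246.8 251.6 256.1 259.5]
top pad 111 [69.2 71.8 74.6 77.7 80.3]
scene stop 356 [241.7 246.3 251.6 257.1 261.7]
scene pad 37 [-26.8 -22.1  70.8  72.7  74.1]
scene handle 155 [-63.9 -56.3 -49.1 -40.5 -35.2]
```

Call:
play_rows(
  motion=[
    [[0,-3,0,0,0,0,1],[0,-3,0,0,0,0,1],[0,-1,0,0,0,0,1],[0,0,0,0,0,0,1]],
  ],
)

```text
time_s: 5.35
tool_pos: [0.5904, -0.1087, 0.1009]
tcp_rot: [3.128, 0.166, 0.0]
ft_force: [0.2, -13.4, -1.0]
gripper_width: 0.0297
gripper_force: 40.3
```

```bash
python3 -c "
from h import *
rel(0,-40,100);look('c')"
```

```text
t 5.35 board [ -5.8 -44.8 100.9] tool delta [ 5.8 -4.9  0.9] F [  0.2 -13.4  -1. ] toolx yaw rel board -0.77 tilt [ 0.001 -0.009 -1.   ] w 0.02970898287056857
top stop 212 [242.  247.3 251.4 256.  259.9]
top pad 110 [68.9 71.5 74.7 77.8 80.3]
scene stop 352 [241.8 246.4 251.8 257.2 261.6]
scene pad 48 [-29.4 -21.3 -16.1  71.9  73.8]
scene handle 161 [-58.9 -51.  -43.7 -35.6 -29.6]
```

View pics/c.png

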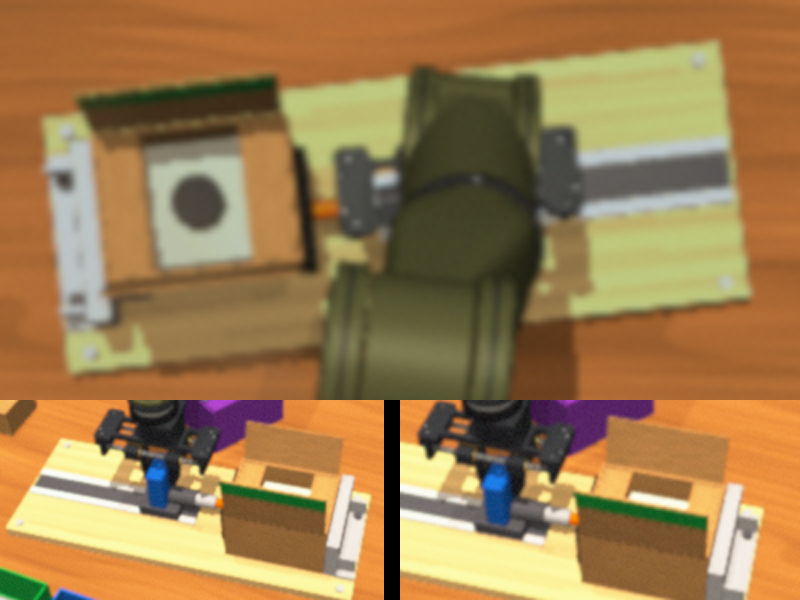

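The carton is square against the stop (crop 95,230). The pad has stopped at crop (305,210) and the spring is in by about 13 mm, so I push about 6 mm further.

Call:
play_rows(
  motion=[
    [[0,-3,0,0,0,0,1],[0,-3,0,0,0,0,1],[0,-2,0,0,0,0,1],[0,0,0,0,0,0,1],[0,0,0,0,0,0,1]],
  ],
)

```text
time_s: 5.87
tool_pos: [0.5897, -0.1022, 0.1009]
tcp_rot: [3.127, 0.164, 0.001]
ft_force: [1.1, -15.1, -2.2]
gripper_width: 0.0296
gripper_force: 40.4
```

```bash
python3 -c "
from h import *
rel(0,-38.3,100);look('d')"
```

```text
t 5.8667 board [ -5.8 -38.2 100.9] tool delta [ 5.8 -0.   0.9] F [  1.1 -15.1  -2.2] toolx yaw rel board -0.83 tilt [ 0.001 -0.011 -1.   ] w 0.02963693953015405
top stop 208 [242.5 247.6 251.8 255.9 259.8]
top pad 112 [69.  71.8 74.6 77.5 80.4]
scene stop 350 [241.7 246.3 251.9 257.1 261.6]
scene pad 77 [-28.6 -24.1 -17.9  70.5  74. ]
scene handle 151 [-52.1 -43.5 -36.  -29.1 -23.2]
```

Call:
play_rows(
  motion=[
    [[0,3,0,0,0,0,1],[0,2,0,0,0,0,1],[0,0,0,0,0,0,1],[0,0,0,0,0,0,-1],[0,0,0,0,0,0,-1],[0,0,0,0,0,0,-1],[0,0,0,0,0,0,-1],[0,0,0,0,0,0,-1],[0,0,0,0,0,0,-1],[0,0,0,0,0,0,-1]],
  ],
)

```text
time_s: 6.8
tool_pos: [0.5905, -0.098, 0.1007]
tcp_rot: [-3.137, -0.173, -0.0]
ft_force: [0.1, 0.4, -0.5]
gripper_width: 0.0742
gripper_force: 0.0
```

Call:
play_rows(
  motion=[
    [[0,0,-10,0,0,0,-1],[0,0,-25,0,0,0,-1],[0,0,-35,0,0,0,-1],[0,0,-35,0,0,0,0.2],[0,0,-35,0,0,0,1],[0,0,-25,0,0,0,1],[0,0,-10,0,0,0,1],[0,0,0,0,0,0,1]],
  ],
)

```text
time_s: 7.47
tool_pos: [0.5918, -0.0986, 0.2788]
tcp_rot: [3.136, 0.172, 0.009]
ft_force: [0.1, 0.5, -0.5]
gripper_width: 0.0567
gripper_force: 0.0
```

```bash
python3 -c "
from h import *
rel(-135,155,240);look('e')
B=np.load('etop.npy')
k=np.all((B>[-130,60,105])&(B<[140,250,230]),-1)
for n,m in dict(wall=k&(B[...,2]<123),inner=k&(B[...,0]<-20)&(B[...,2]>130),outer=k&(B[...,0]>20)&(B[...,2]>130)).items():
    print(n,m.sum(),np.round(np.percentile(B[m],[3,50,97],axis=0),0).tolist())
"
```

```text
t 7.4667 board [ -3.3 -34.9 278.8] tool delta [-133.7 -188.7   37.8] F [ 0.1  0.5 -0.5] toolx yaw rel board -0.54 tilt [ 0.006 -0.001 -1.   ] w 0.056740540147890525
top stop 205 [243.4 247.3 251.9 256.1 259.7]
top pad 116 [69.3 71.7 74.8 77.8 80.4]
scene stop 353 [241.7 246.2 251.7 257.  261.6]
scene pad 72 [-28.5 -24.7 -23.7  70.7  73.8]
scene handle 184 [-47.3 -41.1 -34.1 -27.4 -23.6]
wall 938 [[-44.0, 83.0, 110.0], [15.0, 157.0, 117.0], [73.0, 237.0, 122.0]]
inner 163 [[-64.0, 89.0, 132.0], [-57.0, 160.0, 169.0], [-49.0, 233.0, 192.0]]
outer 493 [[75.0, 88.0, 133.0], [83.0, 161.0, 177.0], [91.0, 232.0, 214.0]]
```

View pics/e.png

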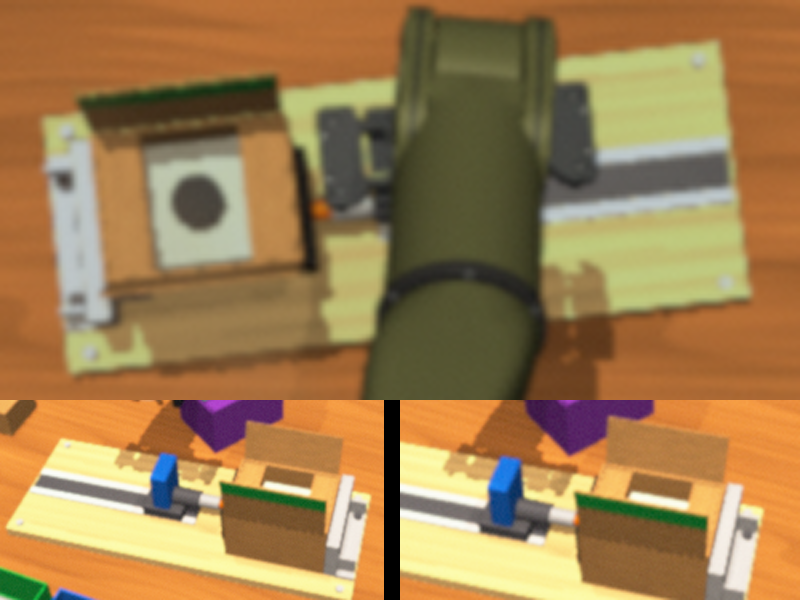

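Call:
play_rows(
  motion=[
    [[-14,-26,0,0,0,0,1],[-18,-34,0,0,0,0,1],[-18,-34,0,0,0,0,1],[-18,-34,0,0,0,0,1],[-18,-34,0,0,0,0,1],[-18,-32,0,0,0,0,1],[-8,0,10,0,0,0,1],[0,0,20,0,0,0,1],[0,0,30,0,0,0,1],[0,0,30,0,0,0,1],[0,0,10,0,0,0,1],[0,0,0,0,0,0,1]],
  ],
)

```text
time_s: 8.57
tool_pos: [0.4546, 0.0816, 0.1719]
tcp_rot: [3.135, 0.173, -0.015]
ft_force: [0.1, -0.1, -0.3]
gripper_width: 0.0005
gripper_force: 0.0
```

```bash
python3 -c "
from h import *
rel(-55,160,179)"
```

```text
t 8.5667 board [-118.1  160.2  171.9] tool delta [63.1 -0.3 -7.7] F [ 0.1 -0.1 -0.3] toolx yaw rel board -0.5 tilt [-0.009 -0.002 -1.   ] w 0.0005354396209766903
```

Call:
play_rows(
  motion=[
    [[14,0,-4,0,0,0,1],[18,0,-3,0,0,0,1],[18,0,0,0,0,0,1],[13,0,0,0,0,0,1],[15,0,3,0,0,0,1],[15,0,7,0,0,0,1],[10,0,6,0,0,0,1],[10,0,6,0,0,0,1],[5,0,6,0,0,0,1],[0,0,4,0,0,0,1],[0,0,0,0,0,0,1]],
  ],
)

```text
time_s: 9.48
tool_pos: [0.5743, 0.095, 0.1498]
tcp_rot: [3.136, 0.173, -0.003]
ft_force: [0.9, -0.0, 0.4]
gripper_width: 0.0007
gripper_force: 0.0
```

```bash
python3 -c "
from h import *
rel(0,160,141)"
```

```text
t 9.4833 board [  2.4 159.3 149.8] tool delta [-2.4 -0.6  8.8] F [ 0.9 -0.   0.4] toolx yaw rel board -0.53 tilt [-0.002 -0.    -1.   ] w 0.00065164462264275
```

Call:
play_rows(
  motion=[
    [[0,0,4,0,0,0,1],[0,0,3,0,0,0,1],[0,0,2,0,0,0,1],[0,0,2,0,0,0,1],[0,0,0,0,0,0,1],[0,0,0,0,0,0,1]],
  ],
)

```text
time_s: 9.98
tool_pos: [0.575, 0.0951, 0.1422]
tcp_rot: [-3.137, -0.172, -0.002]
ft_force: [-4.5, -0.5, 17.5]
gripper_width: 0.0002
gripper_force: 9.2
```

```bash
python3 -c "
from h import *
rel(0,160,141)"
```

```text
t 9.9833 board [  3.1 159.3 142.2] tool delta [-3.1 -0.6  1.2] F [-4.5 -0.5 17.5] toolx yaw rel board -0.54 tilt [ 0.001  0.    -1.   ] w 0.0001759103429710225
```

Call:
play_rows(
  motion=[
    [[0,0,-12,0,0,0,1],[0,0,-30,0,0,0,1],[0,0,-35,0,0,0,1],[0,0,-35,0,0,0,1],[10,0,-16,0,0,0,1],[30,0,0,0,0,0,1],[34,0,0,0,0,0,1],[34,0,0,0,0,0,1],[18,0,0,0,0,0,1],[0,0,0,0,0,0,1],[0,0,0,0,0,0,1]],
  ],
)

```text
time_s: 10.9
tool_pos: [0.6997, 0.1089, 0.2667]
tcp_rot: [3.137, 0.172, -0.003]
ft_force: [-0.9, 0.3, 0.5]
gripper_width: 0.0005
gripper_force: 0.0
```

```bash
python3 -c "
from h import *
rel(128,160,179)
c=capture('top');B=toB(cloud(c))
for n,m in dict(inner=np.all((B>[-70,95,105])&(B<[15,225,200]),-1),outer=np.all((B>[60,85,130])&(B<[110,235,225]),-1)).items(): print(n,m.sum(),np.round(np.percentile(B[m],[3,50,97],axis=0),0).tolist())
c=capture('scene');B=toB(cloud(c));m=np.all((B>[-70,95,128])&(B<[15,225,210]),-1);print('scene inner standing pts',m.sum())
"
```

```text
t 10.9 board [128.6 158.2 266.7] tool delta [-0.4 -1.8 87.7] F [-0.9  0.3  0.5] toolx yaw rel board -0.54 tilt [-0.002 -0.    -1.   ] w 0.00045289784446537557
inner 212 [[-46.0, 96.0, 114.0], [-18.0, 112.0, 122.0], [13.0, 129.0, 129.0]]
outer 125 [[75.0, 87.0, 132.0], [82.0, 105.0, 176.0], [91.0, 123.0, 213.0]]
scene inner standing pts 11
```

Call:
play_rows(
  motion=[
    [[0,-2,15,0,0,0,1],[0,0,30,0,0,0,1],[0,0,30,0,0,0,1],[0,0,12,0,0,0,1],[0,0,0,0,0,0,1],[0,0,0,0,0,0,1]],
  ],
)

```text
time_s: 11.5
tool_pos: [0.6997, 0.1109, 0.1813]
tcp_rot: [3.137, 0.173, -0.001]
ft_force: [0.2, 0.6, 0.5]
gripper_width: 0.0001
gripper_force: 0.0
```

Call:
play_rows(
  motion=[
    [[-10,0,0,0,0,0,1],[-17,0,0,0,0,0,1],[-16,0,0,0,0,0,1],[-15,0,2,0,0,0,1],[-15,0,4,0,0,0,1],[-12,0,5,0,0,0,1],[-12,0,6,0,0,0,1],[-10,0,6,0,0,0,1],[-8,0,4,0,0,0,1],[0,0,0,0,0,0,1],[0,0,0,0,0,0,1]],
  ],
)

```text
time_s: 12.42
tool_pos: [0.5871, 0.0985, 0.1556]
tcp_rot: [-3.136, -0.172, -0.005]
ft_force: [-0.2, -0.1, 0.9]
gripper_width: 0.0002
gripper_force: 0.0
```

```bash
python3 -c "
from h import *
rel(5,160,144.5)"
```

```text
t 12.4167 board [ 15.5 161.3 155.6] tool delta [-10.5   1.4  11.1] F [-0.2 -0.1  0.9] toolx yaw rel board -0.54 tilt [ 0.003  0.001 -1.   ] w 0.0001883417852215448
```

Call:
play_rows(
  motion=[
    [[-8,0,4,0,0,0,1],[-3,0,4,0,0,0,1],[0,0,2,0,0,0,1],[0,0,2,0,0,0,1],[0,0,1,0,0,0,1],[0,0,1,0,0,0,1],[0,0,0,0,0,0,1],[0,0,0,0,0,0,1]],
  ],
)

```text
time_s: 13.08
tool_pos: [0.5764, 0.0974, 0.146]
tcp_rot: [-3.136, -0.172, -0.008]
ft_force: [-11.3, -0.8, 43.0]
gripper_width: 0.0004
gripper_force: 22.2
```

```bash
python3 -c "
from h import *
rel(5,160,144.5)"
```

```text
t 13.0833 board [  4.7 161.5 146. ] tool delta [0.3 1.5 1.5] F [-11.3  -0.8  43. ] toolx yaw rel board -0.57 tilt [ 0.005  0.001 -1.   ] w 0.0004419981961967383
```

That pressed harder than I wanted, at 43 N on the fingertips. I lift off now.

Call:
play_rows(
  motion=[
    [[0,0,-6,0,0,0,1],[0,0,-15,0,0,0,1],[0,0,-30,0,0,0,1],[0,0,-30,0,0,0,1],[-25,0,-30,0,0,0,1],[-35,0,-10,0,0,0,1],[-35,0,0,0,0,0,1],[-35,0,0,0,0,0,1],[-35,0,0,0,0,0,1],[-30,0,0,0,0,0,1],[0,0,0,0,0,0,1]],
  ],
)

```text
time_s: 14.0
tool_pos: [0.3744, 0.0742, 0.2609]
tcp_rot: [3.135, 0.174, -0.011]
ft_force: [-0.1, -0.0, -0.7]
gripper_width: 0.0003
gripper_force: 0.0
```

```bash
python3 -c "
from h import *
rel(5,160,144.5);look('f')
for n in('top','scene'):
    B=np.load('f'+n+'.npy');m=np.all((B>[-60,75,105])&(B<[90,245,230]),-1)
    for a in (-45,-25,0,25,50):
        k=m&(abs(B[...,0]-a)<6);print(n,a,k.sum(),np.round(np.percentile(B[k][:,2],[3,50,97])) if k.sum() else '')
"
```

```text
t 14.0 board [-198.6  162.4  260.9] tool delta [204.4   0.5 114.9] F [-0.1 -0.  -0.7] toolx yaw rel board -0.49 tilt [-0.007 -0.002 -1.   ] w 0.00030451863842380757
top stop 218 [240.2 246.6 251.3 255.8 259.8]
top pad 125 [-24.9  71.4  74.6  77.8  80.6]
top handle 141 [-52.5 -45.8 -38.7 -31.7 -25.9]
scene stop 354 [241.7 246.2 251.7 257.1 261.7]
scene pad 96 [-29.1 -24.1  69.9  72.2  74. ]
scene handle 183 [-46.4 -40.7 -34.  -27.6 -23.7]
top -45 136 [109. 121. 129.]
top -25 185 [116. 121. 128.]
top 0 182 [118. 128. 133.]
top 25 183 [114. 126. 134.]
top 50 191 [118. 126. 132.]
scene -45 155 [121. 125. 128.]
scene -25 177 [123. 125. 128.]
scene 0 233 [126. 130. 133.]
scene 25 241 [124. 129. 133.]
scene 50 260 [122. 129. 133.]
```

View pics/f.png

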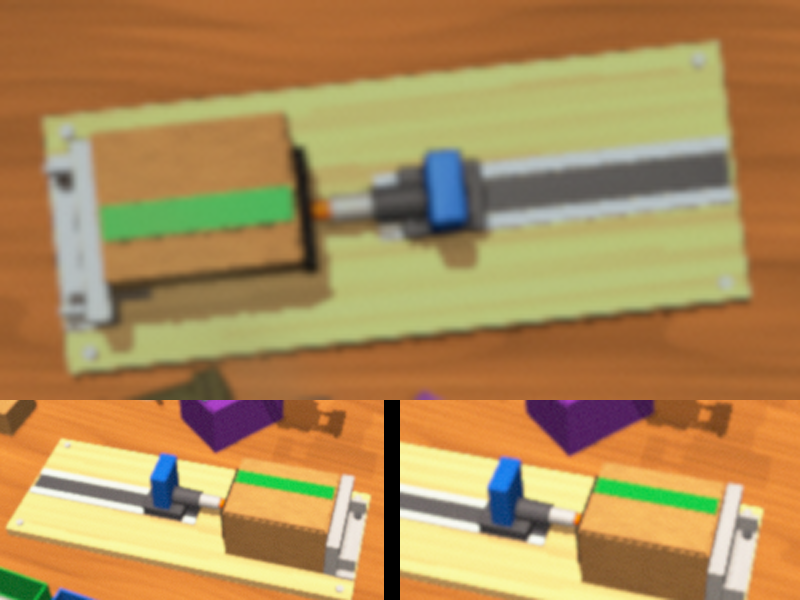

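The carton is closed with the green stripe flat on top at crop (200,213). It is square against the stop, and the pad is in by about 18 mm (plunger at crop 320,210). The arm is clear, so I hand in.

```bash
python3 -c "
from bench import *
print(finish_job())"
```

```text
the job is handed in; nothing more can be done
None
```

The job is handed in after about 14 s of robot time: the carton is clamped square against the backstop with the pad in by about 18 mm and both flaps are folded flat, inner then outer, though the last press on the outer flap reached 43 N through the fingertips, just over the 40 N limit set for the arm and gripper body.

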